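Clamp the coin tray with the folding crank

TASK

Clamp the coin tray in the counter clamp: swing the folded crank handle up until it stands, wind the crank clockwise until the rubber-faced jaw has pushed the tray against the end stop and holds it firmly, but go by feel and do not overtighten, as the tray would crack. Then fold the handle back down flat on the crank arm, leaving the tray clamped and the other things on the counter where they are.

Things in the scene. Friction and masses are not known exactly. Their poses are not given: they have to be found in the camera images.
- clamp: The tray clamp, fixed on the counter: grey bed plate 170 x 460 x 12 mm with a grey gearbox (100 x 100 mm, top 74 mm above the counter) at one end. Origin on the counter under the crank's upright axis; the bed runs along its own +y, from 70 mm behind the origin to 390 mm ahead; z up.
- crank_axis (a point): Point on the crank's upright axis, 122 mm above the counter, level with the handle's pivot. Turns with the crank: its x axis points along the crank arm from the axis towards the pivot, z up.
- crank (a joint): Turn of the crank in rad, clockwise from above; starts between 0.6 and 1.8, own stop at 9. Each rad winds the jaw 16 mm towards the tray. It rubs: 6 to 9 N sideways at the handle turns it while the jaw runs free or slides the tray; it stays where it is left, also when clamped. Once the tray bears on the end stop, the load at the handle climbs about 5 N per further 0.07 rad.
- handle_pivot (a point): Centre of the folding handle's hinge at the end of the steel crank arm, 70 mm from the crank axis. The arm is 14 mm wide, its top 12 mm below this point; two hinge ears stand 6 mm above this point, 28 mm wide over all. Turns with the handle: its own -x axis points along the handle to the free end, its y axis is the hinge axis, level and square to the arm.
- handle (a joint): Fold angle of the handle in rad: 0 folded flat, lying along the arm from the hinge in towards the crank axis and over it; 1.57 standing upright on the hinge (its stop). About 1 to 2 N at the free end moves it and it stays where it is left.
- handle_grip (a point): A point on the handle's centre line 45 mm from the hinge, near the middle of its black grip sleeve. The sleeve is round, 20 mm thick, 62 mm long (16 to 78 mm from the hinge, to the free end), and spins freely about its length. Folded, its centre line is 122 mm above the counter, 12 mm above the arm's top, 48 mm above the gearbox. The hub on the crank axis is 24 mm thick.
- pad: The jaw's black rubber pad (100 mm wide, 26 mm high), which bears on the tray, on stiff springs (22 N per mm). The jaw moves it along the bed's +y; its origin is 100 mm behind its face and 31 mm below the face's centre. Firmly clamped is 20 to 60 N on the tray, about 12 to 20 N sideways at the handle, 4 to 11 N more than when running free; above 70 N the tray cracks.
- tray: Loose wooden coin tray, 120 x 120 x 40 mm, about 0.6 kg, on the bed (12 mm above the counter) between two guide strips, 5 to 65 mm ahead of the jaw. Origin at the centre of its underside; y along the bed. The steel end stop beyond it is pinned anywhere within 25 mm, so the turn needed is not known beforehand: the tray bears on it at a crank reading between 4.9 and 6.7 rad.
- inkwell: Bystander: pewter inkwell, 62 mm wide, 56 mm high, beside the gearbox. Origin at the centre of its underside.
- keyholder: Bystander: steel key ring stand, foot 64 mm wide, T-shaped, 87 mm high, beside the bed. Origin at the centre of its underside.
- coinstack: Bystander: stack of coins, 25 mm wide, 20 mm high, beside the bed. Origin at the centre of its underside.
- coinroll: Bystander: paper coin roll lying beside the bed, 24 mm thick, 55 mm long. Origin under one end.
- stamp: Bystander: wooden hand stamp, 50 x 22 mm, 71 mm high. Origin at the centre of its underside.
Mind the look-alikes: they are no part of the job. There is more than one size of the tray; the one meant has the size given above.

How it is judged:
On the way, in this order (a step that is already met when the one before it is completed fails the run):
1. the handle is swung out until it stands (within 0.25 rad of upright), with the tray not yet clamped (value of joint handle above 1.32 rad and contact force between pad and tray below 10 N), for 0.2 s.
2. with the handle out, the crank is wound until the pad presses on the tray with over 20 N (value of joint handle above 1 rad and contact force between pad and tray above 20 N), for 0.2 s.
At the end, for the whole second after the job is handed in: The handle is folded flat (within 0.15 rad), and the tray lies flat and at rest, held by the pad with 15 to 60 N against the end stop (value of joint handle below 0.15 rad and contact force between pad and tray between 15 and 60 N and angle between tray's own z axis and vertical below 0.05 rad and linear speed of tray below 0.01 m/s and velocity of joint crank below 0.05 rad/s); the robot touches nothing.
It fails at once if the tray is overtightened (pad force on the tray above 70 N) (contact force between pad and tray above 70 N).
It fails at once if a bystander is shifted by more than 30 mm (distance of any of inkwell, keyholder, coinstack, coinroll, stamp from where it was at the start of the episode above 0.03 m).
It also fails if it takes over 72 s, if anything falls off the work surface, if the arm or the gripper's body presses on something with over 40 N, if the wrist force passes 120 N, or if a joint passes its speed limit or range.

ROBOT

A 7-joint arm with a two-finger parallel gripper is mounted at the origin on the work surface. World frame = base frame: x ahead of the robot, y to its left, z up, the work surface at z = 0. Lengths are in m, angles in rad, forces in N, time in s.
With the tool pointing down it reaches from about 0.4 to 0.85 m from the base axis. Payload 10.4 kg.
Tool frame: the origin (TCP) lies midway between the tips of the shut fingers; the grasp point (between the pads) lies 19 mm behind it (bot.grasp_offset is the distance from the TCP to the grasp point, in m); z points along the fingers, y is the direction in which the jaws open and shut (so a half turn about z gives the same grasp; the last joint's range is limited). The gripper opens to 85 mm and grips with 20 to 120 N. Pads are 22 mm wide; open, the fingers measure 114 mm over their backs; the gripper's body (76 mm by 85 mm) begins 54 mm behind the grasp point. The pads swing forward as they close: fully open they stand 13 mm farther back than shut.
Start: joints at [-1.173, 0.332, -0.065, 1.46, 0.022, 1.35, -0.088], TCP at [0.255, 0.571, 0.231] pointing down, gripper open.
Joint ranges: [-2.6, 2.6], [-0.5, 2.12], [-1.47, 1.34], [0.16, 2.42], [-1.27, 4.41], [0.06, 2.06], [-2.6, 2.6]. Speed limits (rad/s): [2.22, 2.22, 2.79, 2.79, 3.14, 3.14, 3.14].

INTERFACE

Orientations are given as a unit quaternion [x, y, z, w].
In Python, from cell import bot gives the robot as it stands.
- The arm moves only by the tool arm_command, never from a script. Its argument "plan" is one flat list of numbers, 5 for each row, row after row: the opening, from -1 (shut) to 1 (fully open), then the shift along the tool's x, y, z in mm, then the turn about the tool's z in rad. A call has exactly 8 rows; each row is the pose to reach, as a shift and turn from the pose commanded when the call began, along the tool's axes at that moment; what a row does not reach only later rows make up. A row lasts 1/12 s, in which the tool goes at most 41.7 mm and 7.16 degrees, less where a joint would pass 70% of its speed; a pose out of reach is approached as far as the arm can. A call with a gripper value outside its range is refused whole. The fingers move at their own pace and stop on an object; the grip force is fixed at half the most. Time passes only in rows, so rows that repeat a pose let the fingers close, or fill a call up. It gives the time, the measured TCP pose, the force and the opening at its end, in the units of the state.
- bot.get_obs(): the state, without advancing time (a new reading comes with each control period).
- bot.snapshot(name): name is "side" or "top" or "wrist"; returns the picture (400x640x3 uint8, blue, green, red); there is no depth.
- bot.camera_params(name): a dict with "K" (3x3 intrinsics, pixels), "rvec" (rotation vector, rad) and "tvec" (3), from world to camera coordinates, as OpenCV has them; the wrist camera has in their place "mount" (4x4, takes a point from camera to tool coordinates, whose origin is the TCP and whose axes are the flange's). Camera axes: x right, y down, z forward; pixel columns grow to the right and rows downward; lengths in m; the calibration is good to about 2 mm. A picture is of the moment at which its call begins: read the wrist's pose just before it. camera_params takes no time and is no camera call.
- bot.job_done(): hands the job in, once; it reports no verdict.
The state is a dict: "clock": time; "qpos": joint angles; "joint_velocities": joint speeds; "effort": joint torques, N m; "eef_pos": TCP position; "eef_rot": TCP orientation; "force": force on the tool from outside, world axes, zero at the start; "ft_torque": the same for the moment, N m; "grip_width": opening from 0.0 (shut) to 1.0 (fully open).
Only numpy, scipy, OpenCV 4.12 (cv2) and the standard library are available. Lean on these libraries where they do the work, as an engineer would, in place of code of your own. Each camera call takes 0.05 s, during which the arm holds its last target.

## Working session

There is one attempt and no reset: what is moved stays moved. The work goes in short steps, Python scripts to look and compute and a tool call to move; the robot and the scene stay as the last step left them, time stands still between calls to the robot, and variables do not carry over. Pictures are saved under pics/ and viewed, and the job is handed in when it is done.

Besides the shell and the picture viewer there is one more tool, called after "Emit:" as name(argument=value, ...) on one line, values as JSON. arm_command: Moves the arm, as the interface text tells. Its arguments: {"type":"object","properties":{"plan":{"type":"array","items":{"type":"number"}}},"required":["plan"]}

```bash
ls; mkdir -p pics; python3 - <<'E'
from cell import bot
import cv2,numpy as np
o=bot.get_obs()
for k,v in o.items(): print(k,np.round(v,4))
for n in ["side","top","wrist"]:
    cv2.imwrite(f"pics/{n}0.png",bot.snapshot(n)); print(n,bot.camera_params(n))
print(bot.grasp_offset)
E
```

```text
pics
clock 0.0
qpos [-1.1726  0.3328 -0.0647  1.4609  0.0216  1.3499 -0.0885]
joint_velocities [ 0.0018 -0.0017 -0.0001 -0.0006  0.0004 -0.0004 -0.0018]
effort [-2.00000e-04 -6.25441e+01  4.90000e-02 -3.91593e+01  1.61000e-02
  1.02000e-02  0.00000e+00]
eef_pos [0.2551 0.5701 0.2305]
eef_rot [ 2.088e-01  9.780e-01 -7.000e-04 -1.000e-04]
force [ 0.6763  0.2505 -0.0225]
ft_torque [-0.0014  0.0105  0.0035]
grip_width 1.0029
side {'K': array([[377.36551583,   0.        , 312.89107306],
       [  0.        , 377.36551583, 203.26033041],
       [  0.        ,   0.        ,   1.        ]]), 'rvec': array([ 2.1098923 , -0.68833381,  0.36910273]), 'tvec': array([-0.5127643 ,  0.22710269,  0.86134666])}
top {'K': array([[499.26260401,   0.        , 324.7300053 ],
       [  0.        , 499.26260401, 196.90691644],
       [  0.        ,   0.        ,   1.        ]]), 'rvec': array([ 2.14613485, -2.17666982,  0.13177037]), 'tvec': array([-0.10565926,  0.56151725,  1.25702357])}
wrist {'K': array([[301.67502612,   0.        , 318.39318334],
       [  0.        , 301.67502612, 191.75198874],
       [  0.        ,   0.        ,   1.        ]]), 'mount': array([[ 5.66480667e-04, -9.50930367e-01, -3.09404455e-01,
         7.95159573e-02],
       [ 9.99999813e-01,  6.10615491e-04, -4.58049388e-05,
         1.39755971e-04],
       [ 2.32484461e-04, -3.09404371e-01,  9.50930534e-01,
        -1.42563640e-01],
       [ 0.00000000e+00,  0.00000000e+00,  0.00000000e+00,
         1.00000000e+00]])}
0.0187
```

View pics/top0.png

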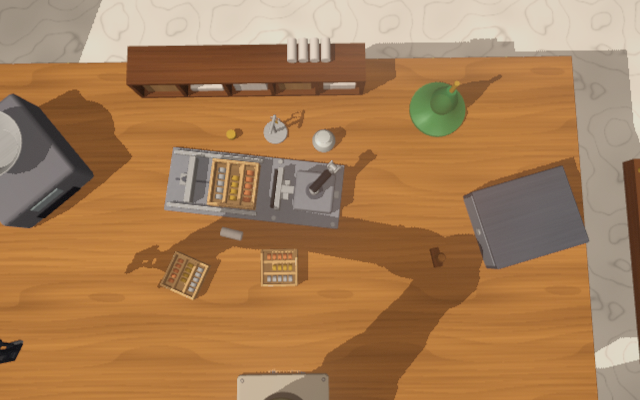

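View pics/side0.png

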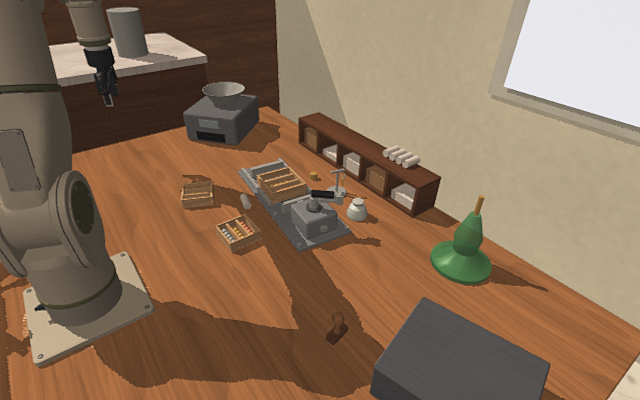

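View pics/wrist0.png

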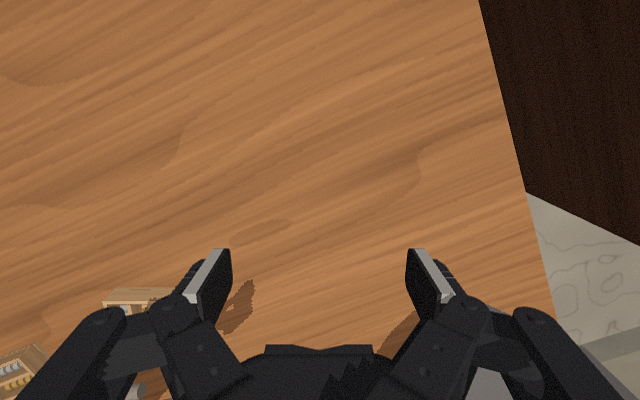

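The top picture shows the clamp's gearbox near (318,188) with the black handle. The tray in the clamp is near (234,183). The look-alike trays are at (185,275) and (280,268), beside the bed. I'll enlarge both views.

```bash
cat > h.py <<'E'
from cell import bot
import cv2,numpy as np
from scipy.spatial.transform import Rotation as R
def ray(cam,uv):
    p=bot.camera_params(cam);K=p["K"]
    d=np.linalg.inv(K)@np.array([uv[0],uv[1],1.])
    if cam=="wrist":
        o=bot.get_obs();Rt=R.from_quat(o["eef_rot"]).as_matrix();M=p["mount"]
        return Rt@M[:3,3]+o["eef_pos"],Rt@M[:3,:3]@d
    Rm=cv2.Rodrigues(p["rvec"])[0]
    return -Rm.T@p["tvec"],Rm.T@d
def atz(cam,uv,z):
    c,d=ray(cam,uv);return c+d*(z-c[2])/d[2]
def proj(cam,P):
    p=bot.camera_params(cam)
    if cam=="wrist":
        o=bot.get_obs();Rt=R.from_quat(o["eef_rot"]).as_matrix();M=p["mount"]
        q=Rt.T@(np.array(P)-o["eef_pos"]);q=M[:3,:3].T@(q-M[:3,3]);q=p["K"]@q;return q[:2]/q[2]
    return cv2.projectPoints(np.array([P],float),p["rvec"],p["tvec"],p["K"],None)[0].ravel()
def crop(im,x0,y0,x1,y1,s,name):
    cv2.imwrite("pics/"+name,cv2.resize(im[y0:y1,x0:x1],None,fx=s,fy=s,interpolation=cv2.INTER_CUBIC))
E
python3 - <<'E'
from h import *
crop(cv2.imread("pics/top0.png"),155,120,355,240,4,"t1.png")
crop(cv2.imread("pics/side0.png"),230,140,390,260,5,"s1.png")
E
```

```text
(no output)
```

View pics/t1.png

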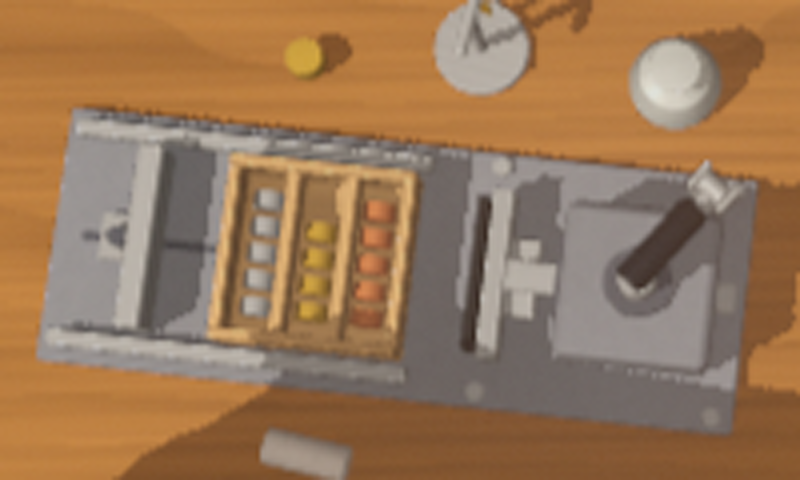

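View pics/s1.png

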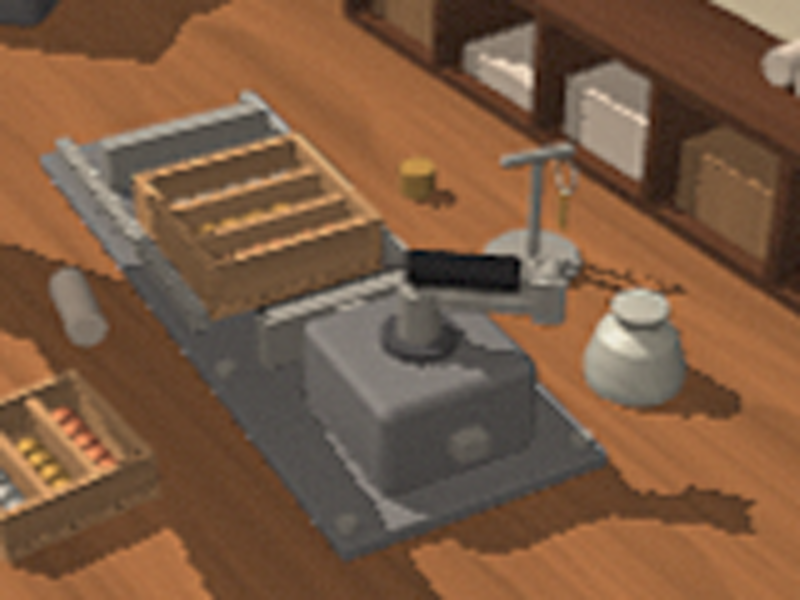

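```bash
python3 - <<'E'
from h import *
f=lambda x,y:(155+x/4,120+y/4)
c=[atz("top",f(*p),0.012)[:2] for p in [(75,108),(757,182),(730,432),(38,360)]]
A,B,C,D=c
for p in c: print(p.round(4))
print("len",np.linalg.norm(A-B),np.linalg.norm(C-D),"w",np.linalg.norm(B-C),np.linalg.norm(A-D))
y=(A+D)/2-(B+C)/2;L=np.linalg.norm(y);y/=L
x=np.array([y[1],-y[0]])
cen=(A+B+C+D)/4;org=cen-0.160*y
print("org",org,"ydir",y,np.arctan2(y[1],y[0]))
piv=atz("top",f(713,187),0.126)[:2];end=atz("top",f(632,278),0.122)[:2]
pv2=atz("side",(230+560/5,140+266/5),0.126)
print("piv",piv,pv2,"r",np.linalg.norm(piv-org),np.linalg.norm(pv2[:2]-org),"end",end,"ang",np.arctan2(*(piv-org)[::-1]),np.arctan2(*(piv-end)[::-1]))
for n,p,z in [("ink",(675,85),.03),("keytop",(480,40),0.0),("keyfoot",(482,52),0.005),("coin",(303,57),.02),("roll1",(265,450),.012),("roll2",(345,462),.012)]: print(n,atz("top",f(*p),z).round(3), )
for p in [(75,108),(757,182),(730,432),(38,360)]:
    P=np.append(atz("top",f(*p),0.012)[:2],.012); print((proj("side",P)-[230,140])*5)
# gearbox top corners, hub
for P in [(org[0],org[1],.11)]: print("hub side crop",(proj("side",P)-[230,140])*5)
E
```

```text
[0.7018 0.2858]
[ 0.6456 -0.1665]
[ 0.4804 -0.1458]
[0.5339 0.3063]
len 0.4557926648103977 0.45530682922495 w 0.1664954085678439 0.16912923228912574
org [ 0.57114012 -0.08889979] ydir [0.12040149 0.99272528] 1.4501020198593566
piv [ 0.62200428 -0.13486112] [ 0.63425212 -0.13348055  0.126     ] r 0.06855367409718738 0.07726945805219784 end [ 0.56777943 -0.08523137] ang -0.7348056229720308 -0.7411814966760161
ink [ 0.708 -0.113  0.03 ]
keytop [0.747 0.018 0.   ]
keyfoot [0.738 0.016 0.005]
coin [0.732 0.133 0.02 ]
roll1 [0.473 0.157 0.012]
roll2 [0.464 0.105 0.012]
[252.69288425 102.32345264]
[601.66917635 453.91109462]
[339.01506331 550.89579391]
[ 32.86046965 158.92765415]
hub side crop [415.47594556 290.8249169 ]
```

```bash
cat >> h.py <<'E'
def heads():
    Rt=R.from_quat(bot.get_obs()["eef_rot"]).as_matrix()
    return Rt
def shift(target):
    o=bot.get_obs();Rt=R.from_quat(o["eef_rot"]).as_matrix()
    return Rt.T@(np.array(target)-o["eef_pos"])*1000
E
python3 - <<'E'
from h import *
Rt=heads();print(Rt.round(3),np.arctan2(Rt[1,1],Rt[0,1]),bot.get_obs()["clock"])
print(shift([.593,-.109,.25]))
print("hinge",-0.738+np.pi/2)
E
```

```text
[[-0.913  0.408 -0.   ]
 [ 0.408  0.913 -0.001]
 [-0.    -0.001 -1.   ]] 1.1500566137736956 0.15
[-585.80460445 -482.04482607  -18.75743351]
hinge 0.8327963267948966
```

Emit:
arm_command(plan=[1,-31,-25,-1,0.04,1,-62,-51,-2,0.08,1,-93,-76,-3,0.12,1,-124,-102,-4,0.16,1,-155,-127,-5,0.2,1,-186,-153,-6,0.24,1,-217,-178,-7,0.28,1,-247,-203,-8,0.317])

```text
clock: 0.82
eef_pos: [0.3983, 0.2822, 0.2393]
eef_rot: [0.362, 0.932, 0.0, -0.0]
force: [1.0, 0.1, 0.2]
grip_width: 0.999
```

```bash
python3 - <<'E'
from h import *
print(bot.get_obs()["eef_pos"],shift([.593,-.109,.25]))
E
```

```text
[0.39831848 0.28221634 0.23930696] [-407.57063618 -157.59058019  -10.80942755]
```

Emit:
arm_command(plan=[1,-37,-14,-1,0,1,-74,-29,-2,0,1,-111,-43,-3,0,1,-148,-57,-4,0,1,-185,-71,-5,0,1,-222,-86,-6,0,1,-259,-100,-7,0,1,-296,-114,-8,0])

```text
clock: 1.48
eef_pos: [0.5406, -0.0011, 0.2474]
eef_rot: [0.361, 0.933, 0.0, 0.0]
force: [0.9, -0.1, -0.2]
grip_width: 0.999
```

Emit:
arm_command(plan=[1,-37,-14,-1,0,1,-74,-29,-2,0,1,-111,-43,-3,0,1,-111,-43,-3,0,1,-111,-43,-3,0,1,-111,-43,-3,0,1,-111,-43,-3,0,1,-111,-43,-3,0])

```text
clock: 2.15
eef_pos: [0.5933, -0.104, 0.2504]
eef_rot: [0.36, 0.933, 0.0, -0.0]
force: [0.0, 0.1, 0.9]
grip_width: 0.996
```

```bash
python3 - <<'E'
from h import *
o=bot.get_obs();print(o["eef_pos"],o["eef_rot"],o["clock"],o["force"])
cv2.imwrite("pics/w1.png",bot.snapshot("wrist"))
for n,P in [("org",(.571,-.089,.122)),("piv",(.622,-.1355,.128)),("g",(.593,-.109,.122))]: print(n,proj("wrist",P))
E
```

```text
[ 0.59327201 -0.1040357   0.25035733] [ 3.59591322e-01  9.33109786e-01  4.37086472e-04 -1.32086279e-04] 2.15 [0.03329043 0.14687013 0.86149055]
org [314.18787026 154.75393205]
piv [314.12431466 227.03044885]
g [314.24154602 186.06846662]
```

View pics/w1.png

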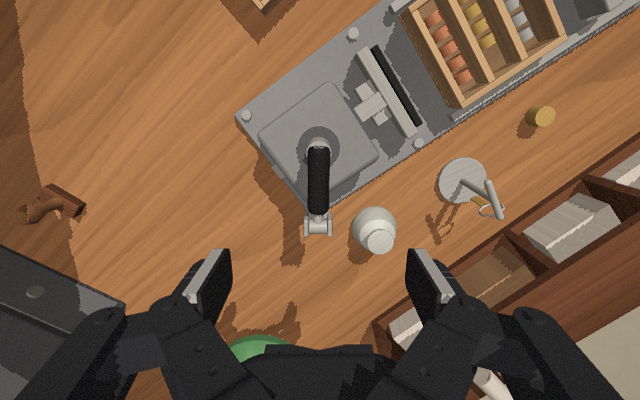

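```bash
python3 - <<'E'
from h import *
crop(cv2.imread("pics/w1.png"),260,110,400,260,5,"w1c.png")
E
```

```text
(no output)
```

View pics/w1c.png

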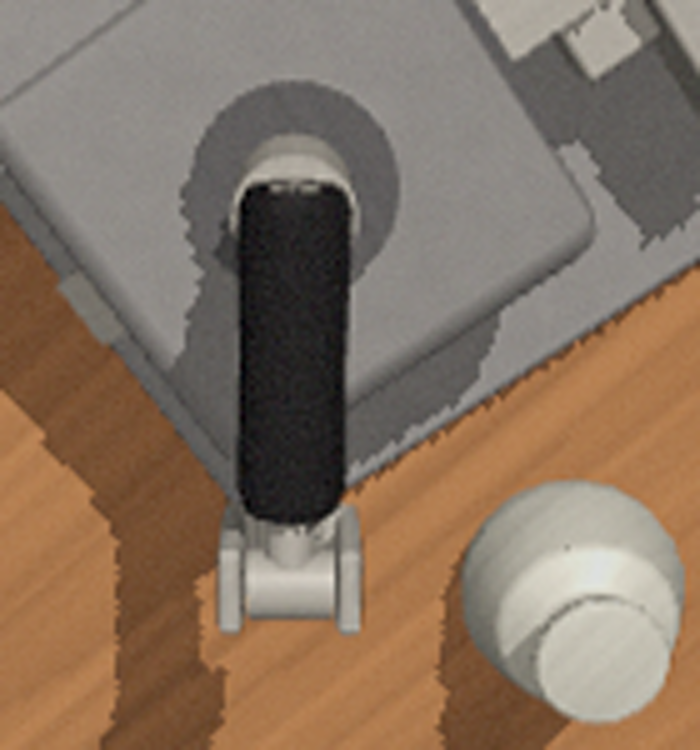

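```bash
python3 - <<'E'
from h import *
org=np.array([.5711,-.0889])
e=atz("wrist",(318.8,147),.124)[:2]; s=atz("wrist",(318.2,214.2),.124)[:2];p=atz("wrist",(318,226),.125)[:2]
print(e,s,p,np.linalg.norm(e-s),np.linalg.norm(s-p))
d=(s-e)/np.linalg.norm(s-e);print("head",np.arctan2(d[1],d[0]))
piv=e+d*.078;ax=e+d*.008;print("piv",piv,"axis",ax,s+d*.016)
print("gripper needs", s+d*.016-d*.040)
E
```

```text
[ 0.56831508 -0.08093137] [ 0.61599384 -0.12478957] [ 0.62470709 -0.13293367] 0.06478275663700886 0.011926739655286825
head -0.743684351301303
piv [ 0.62572146 -0.13373769] axis [ 0.57420291 -0.08634741] [ 0.62776951 -0.13562163]
gripper needs [ 0.59833034 -0.10854147]
```

```bash
python3 - <<'E'
from h import *
print(shift([.5945,-.1075,.103]), heads().round(3))
E
```

```text
[ -3.15019693  -1.72369065 147.43990654] [[-0.741  0.671  0.   ]
 [ 0.671  0.741  0.001]
 [ 0.     0.001 -1.   ]]
```

Emit:
arm_command(plan=[0.2,-3,-2,30,0,0,-3,-2,60,0,-0.1,-3,-2,90,0,-0.1,-3,-2,115,0,-0.1,-3,-2,135,0,-0.1,-3,-2,147,0,-0.1,-3,-2,147,0,-0.1,-3,-2,147,0])

```text
clock: 2.87
eef_pos: [0.5944, -0.1087, 0.1038]
eef_rot: [0.36, 0.933, 0.0, -0.0]
force: [-0.3, 0.8, 1.5]
grip_width: 0.446
```

```bash
python3 - <<'E'
from h import *
o=bot.get_obs();print(o["eef_pos"],o["eef_rot"],o["clock"],o["force"],o["grip_width"])
cv2.imwrite("pics/w2.png",bot.snapshot("wrist"))
E
```

```text
[ 0.59439531 -0.10874348  0.10377347] [ 3.60310736e-01  9.32832337e-01  7.38158975e-05 -4.89319540e-07] 2.8667 [-0.25269176  0.76100584  1.52160938] 0.4456949040031268
```

View pics/w2.png

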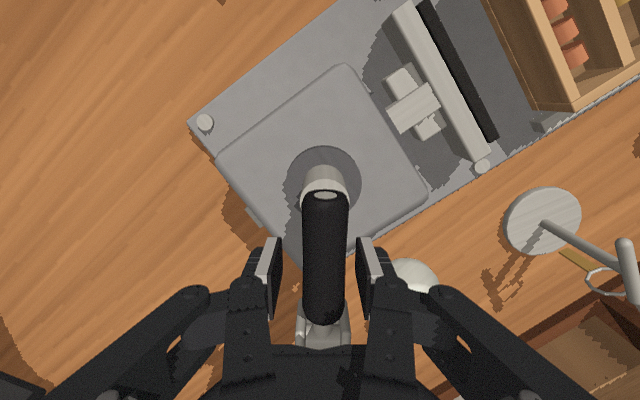

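Emit:
arm_command(plan=[-0.3,0,1.5,0,0,-0.6,0,1.5,0,0,-1,0,1.5,0,0,-1,0,1.5,0,0,-1,0,1.5,0,0,-1,0,1.5,0,0,-1,0,1.5,0,0,-1,0,1.5,0,0])

```text
clock: 3.58
eef_pos: [0.5965, -0.1075, 0.1048]
eef_rot: [0.36, 0.933, 0.001, 0.001]
force: [2.0, 2.4, 6.7]
grip_width: 0.21
```

Emit:
arm_command(plan=[-1,0,1.5,-3.8,0,-1,-0.8,1.5,-7.6,0,-1,-1.7,1.5,-11.4,0,-1,-3,1.5,-15,0,-1,-4.7,1.5,-18.5,0,-1,-6.7,1.5,-21.7,0,-1,-9.1,1.5,-24.8,0,-1,-11.7,1.5,-27.6,0])

```text
clock: 4.25
eef_pos: [0.6041, -0.1145, 0.1301]
eef_rot: [0.36, 0.933, -0.0, -0.001]
force: [0.0, -0.2, -17.5]
grip_width: 0.209
```

```bash
python3 - <<'E'
from h import *
o=bot.get_obs();print(o["eef_pos"],o["clock"],o["force"],o["ft_torque"],o["grip_width"])
cv2.imwrite("pics/w3.png",bot.snapshot("wrist"))
crop(bot.snapshot("side"),230,140,390,260,5,"s3.png")
E
```

```text
[ 0.60405444 -0.11449515  0.13012829] 4.25 [  0.0460859   -0.2480567  -17.48455973] [-0.02099136  0.44301333 -0.1934469 ] 0.2089184803807081
```

View pics/w3.png

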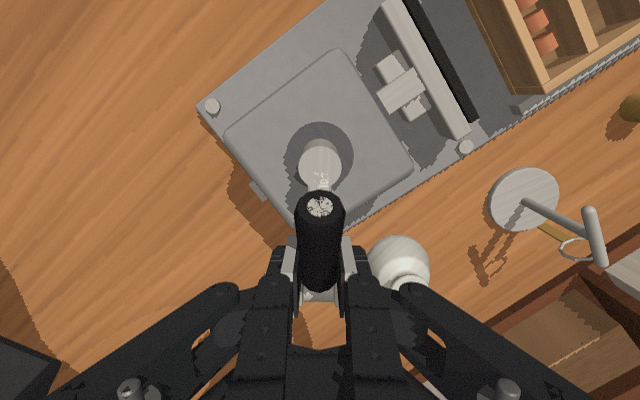

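View pics/s3.png

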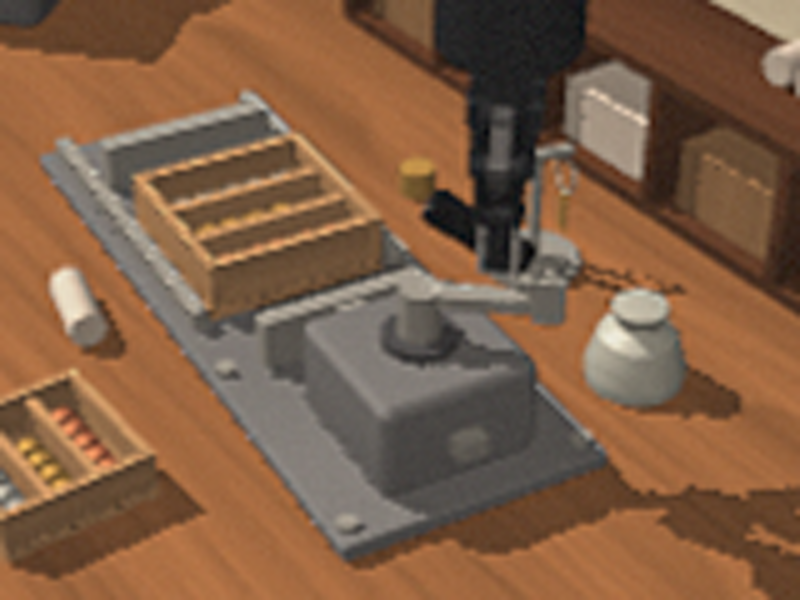

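Emit:
arm_command(plan=[-1,-2.9,0,-2.6,0,-1,-6,0,-4.8,0,-1,-9.3,0,-6.7,0,-1,-12.8,0,-8.3,0,-1,-16.5,0,-9.5,0,-1,-20.3,0,-10.3,0,-1,-24.1,0,-10.8,0,-1,-26,0,-10.9,0])

```text
clock: 5.02
eef_pos: [0.6234, -0.1318, 0.1419]
eef_rot: [0.36, 0.933, 0.0, -0.002]
force: [-12.7, 6.8, -6.9]
grip_width: 0.194
```

```bash
python3 - <<'E'
from h import *
o=bot.get_obs();print(o["eef_pos"],o["clock"],o["force"],o["ft_torque"],o["grip_width"])
cv2.imwrite("pics/w4.png",bot.snapshot("wrist"))
im=bot.snapshot("side");crop(im,290,130,390,230,7,"s4.png")
E
```

```text
[ 0.62341193 -0.13179406  0.14192074] 5.0167 [-12.73098156   6.8343188   -6.87562274] [ 1.72544855  3.25754106 -0.02768969] 0.19445289023032677
```

View pics/w4.png

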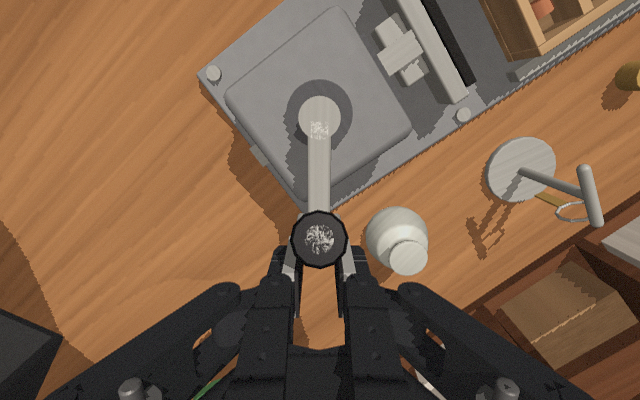

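View pics/s4.png

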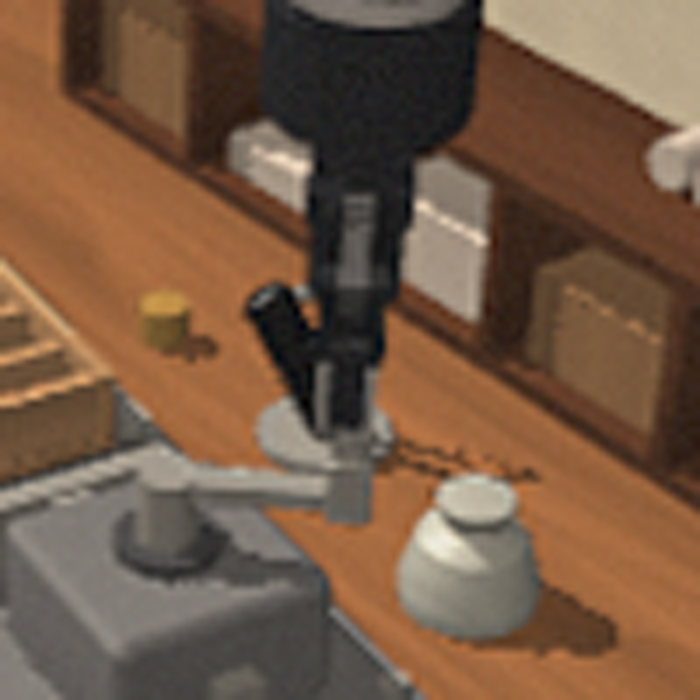

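```bash
python3 - <<'E'
from h import *
d=np.array([np.cos(-.742),np.sin(-.742)])
for z in [.18,.186,.19,.195,.2]:
    P=atz("wrist",(319,239),z)[:2]; ax=atz("wrist",(320,117),.112)[:2]; r=(P-ax)@d
    print(z,P,ax,"off from axis",r,"len",np.hypot(.07-r,z-.122),np.arctan2(z-.122,.07-r))
E
```

```text
0.18 [ 0.60412932 -0.1138052 ] [ 0.57421702 -0.08585199] off from axis 0.04093867022839915 len 0.06487342204704276 1.1063031477571865
0.186 [ 0.60188537 -0.11177824] [ 0.57421702 -0.08585199] off from axis 0.03791486478965535 len 0.0715922893995303 1.1060850940150504
0.19 [ 0.6003894  -0.11042693] [ 0.57421702 -0.08585199] off from axis 0.0358989944971595 len 0.07607153591393274 1.1059611239282392
0.195 [ 0.59851944 -0.10873779] [ 0.57421702 -0.08585199] off from axis 0.03337915663153963 len 0.0816705954981186 1.1058252839989122
0.2 [ 0.59664948 -0.10704866] [ 0.57421702 -0.08585199] off from axis 0.030859318765919772 len 0.08726965639595405 1.105706874548463
```

Emit:
arm_command(plan=[0,0,0,0,0,0,0,0,0,0,0,8,0,-5,0,0,16,0,-10,0,0,25,0,-15,0,0,25,0,-15,0,0,25,0,-15,0,0,25,0,-15,0])

```text
clock: 5.78
eef_pos: [0.6058, -0.1153, 0.1571]
eef_rot: [0.36, 0.933, 0.0, 0.0]
force: [-0.0, -0.6, -0.8]
grip_width: 0.495
```

```bash
python3 - <<'E'
from h import *
o=bot.get_obs();print(o["eef_pos"],o["clock"],o["force"],o["ft_torque"],o["grip_width"])
cv2.imwrite("pics/w5.png",bot.snapshot("wrist"))
print(shift([.6052,-.1155,.157]))
E
```

```text
[ 0.6058228  -0.11525042  0.15712982] 5.7833 [-0.04094901 -0.5951434  -0.77836246] [ 0.02375786  0.02913908 -0.023278  ] 0.49499665876086535
[ 0.36044921 -0.37110007 -0.17003749]
```

View pics/w5.png

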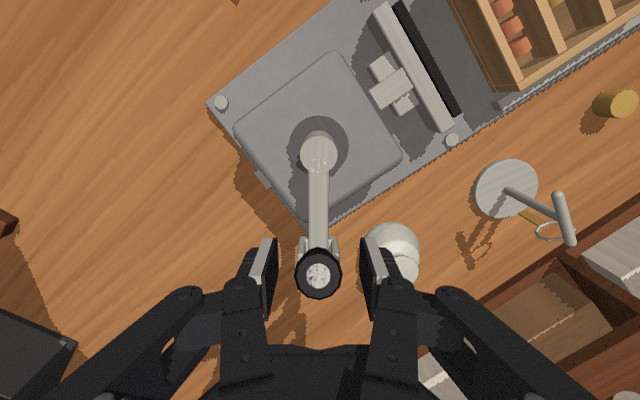

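```bash
python3 - <<'E'
from h import *
d=np.array([np.cos(-.742),np.sin(-.742)])
for z in [.18,.19,.195,.2]:
    P=atz("wrist",(318.5,274),z)[:2]; ax=atz("wrist",(319,151),.112)[:2]; r=(P-ax)@d
    print(z,P,ax,"off",r,"len",np.hypot(.07-r,z-.122),np.arctan2(z-.122,.07-r))
im=bot.snapshot("side");crop(im,290,130,390,230,7,"s5.png")
E
```

```text
0.18 [ 0.60494175 -0.11454272] [ 0.57244665 -0.08460824] off 0.04418136838207213 len 0.06348702023738605 1.1519839602760444
0.19 [ 0.60007862 -0.11013157] [ 0.57244665 -0.08460824] off 0.0376157710849204 len 0.07531758282382858 1.1263378398326933
0.195 [ 0.59764706 -0.10792599] [ 0.57244665 -0.08460824] off 0.0343329724363445 len 0.08124738060532513 1.116318781279458
0.2 [ 0.5952155  -0.10572041] [ 0.57244665 -0.08460824] off 0.03105017378776859 len 0.08718422427230188 1.1076634531422795
```

View pics/s5.png

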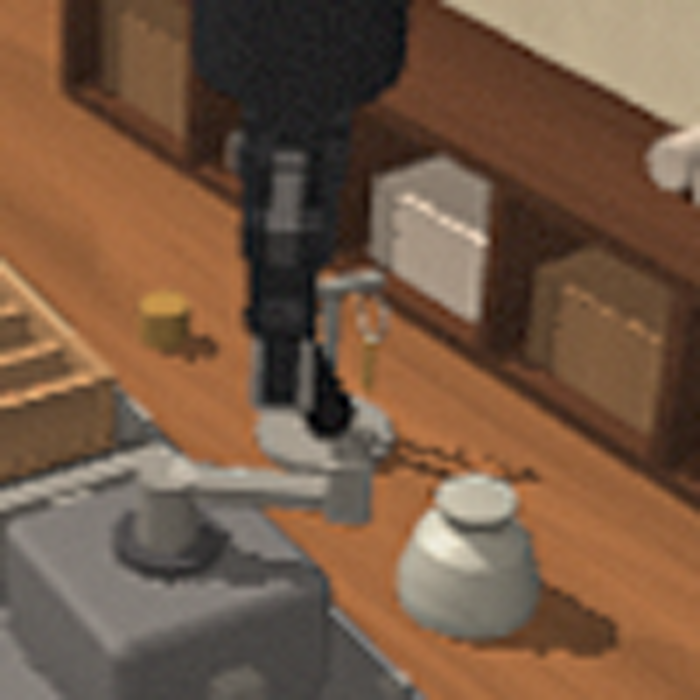

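Emit:
arm_command(plan=[-1,0,0,0,0,-1,0,0,0,0,-1,0,0,0,0,-1,0,0,0,0,-1,-2.7,0,-1.2,0,-1,-5.5,0,-2.3,0,-1,-8.4,0,-3.2,0,-1,-11.2,0,-4.1,0])

```text
clock: 6.55
eef_pos: [0.6119, -0.1211, 0.1595]
eef_rot: [0.36, 0.933, 0.0, -0.003]
force: [-8.5, 7.6, -0.7]
grip_width: 0.217
```

Emit:
arm_command(plan=[-1,-3,0,-0.6,0,-1,-6,0,-1.2,0,-1,-9,0,-1.5,0,-1,-12,0,-1.8,0,-1,-15,0,-1.8,0,-1,-17,0,-1.8,0,-1,-18,0,-1.8,0,-1,-18,0,-1.8,0])

```text
clock: 7.22
eef_pos: [0.625, -0.1331, 0.1615]
eef_rot: [0.36, 0.933, 0.001, -0.004]
force: [-10.0, 6.4, 3.6]
grip_width: 0.216
```

```bash
python3 - <<'E'
from h import *
o=bot.get_obs();print(o["eef_pos"],o["clock"],o["force"],o["ft_torque"],o["grip_width"])
cv2.imwrite("pics/w6.png",bot.snapshot("wrist"))
im=bot.snapshot("side");crop(im,290,130,390,230,7,"s6.png")
E
```

```text
[ 0.62501389 -0.13314854  0.1615041 ] 7.2167 [-10.03717902   6.3746048    3.57385352] [ 1.79475514  2.77300372 -0.04699088] 0.21641191501994367
```

View pics/w6.png

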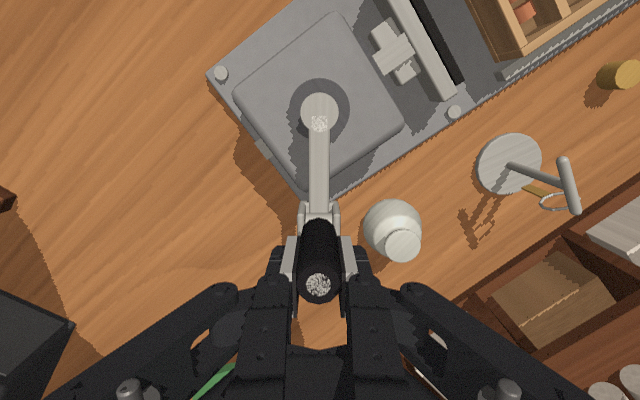

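View pics/s6.png

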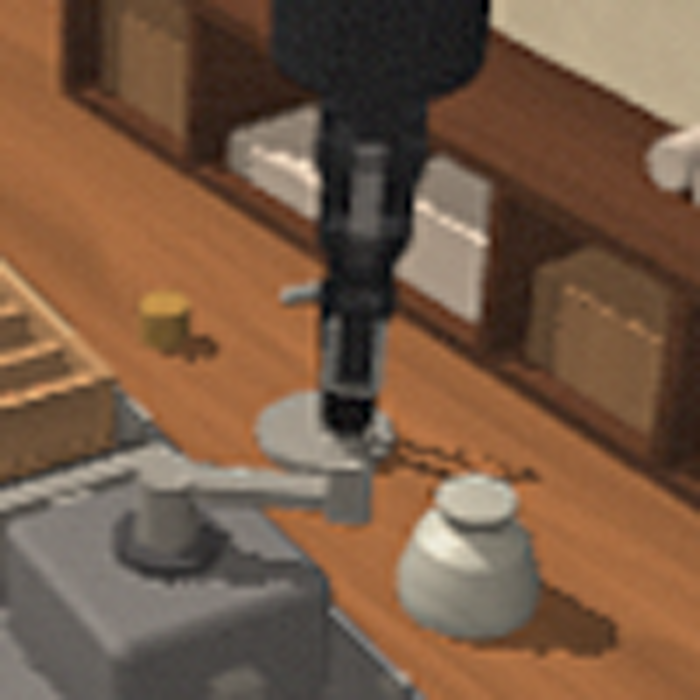

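```bash
python3 - <<'E'
from h import *
d=np.array([np.cos(-.742),np.sin(-.742)])
P=atz("wrist",(318.5,286),.2)[:2]; ax=atz("wrist",(319.5,110),.112)[:2]
print(P,ax,(P-ax)@d,(bot.get_obs()["eef_pos"][:2]-ax)@d)
# jaw geometry from t1 crop (crank~.62): along-bed coordinate
f=lambda x,y:(155+x/4,120+y/4)
org=np.array([.5725,-.0875]);y=np.array([.1204,.9927])
for n,p,z in [("pad face t",(478,198),.056),("pad face b",(460,350),.056),("tray near t",(418,168),.052),("tray near b",(403,356),.052),("tray far t",(235,153),.052),("tray far b",(210,338),.052),("stop near t",(163,143),.05),("stop near b",(138,325),.05)]:
    print(n,((atz("top",f(*p),z)[:2]-org)@y).round(4))
E
```

```text
[ 0.62121812 -0.12935112] [ 0.57342339 -0.08540523] 0.06492741033953237 0.07027289085968401
pad face t 0.1075
pad face b 0.1073
tray near t 0.1486
tray near b 0.1433
tray far t 0.2667
tray far b 0.2666
stop near t 0.3141
stop near b 0.3138
```

Emit:
arm_command(plan=[-1,2.9,-7,0,0,-1,3.9,-13.9,0,0,-1,5.6,-20.7,0,0,-1,8,-27.3,0,0,-1,11.1,-33.6,0,0,-1,14.7,-39.5,0,0,-1,19,-45.1,0,0,-1,23.7,-50.2,0,0])

```text
clock: 7.98
eef_pos: [0.5763, -0.1562, 0.1618]
eef_rot: [0.36, 0.933, -0.0, 0.0]
force: [9.2, -0.6, -8.3]
grip_width: 0.221
```

```bash
cat >>h.py <<'E'
C=np.array([.5735,-.0865])
def st():
    o=bot.get_obs();v=o["eef_pos"][:2]-C;a=np.arctan2(v[1],v[0]);t=np.array([v[1],-v[0]])/np.linalg.norm(v)
    F=o["force"];print("clk %.2f r %.1f mm head %.3f alpha %.3f z %.4f Ftan %.1f Frad %.1f Fz %.1f gw %.3f"%(o["clock"],1000*np.linalg.norm(v),a,(-.742-a)%(2*np.pi),o["eef_pos"][2],F[:2]@t,F[:2]@v/np.linalg.norm(v),F[2],o["grip_width"]))
    return o
E
python3 -c "
from h import *
st();cv2.imwrite('pics/w7.png',bot.snapshot('wrist'))"
```

```text
clk 7.98 r 69.7 mm head -1.530 alpha 0.788 z 0.1618 Ftan -9.1 Frad 1.0 Fz -8.3 gw 0.221
```

View pics/w7.png

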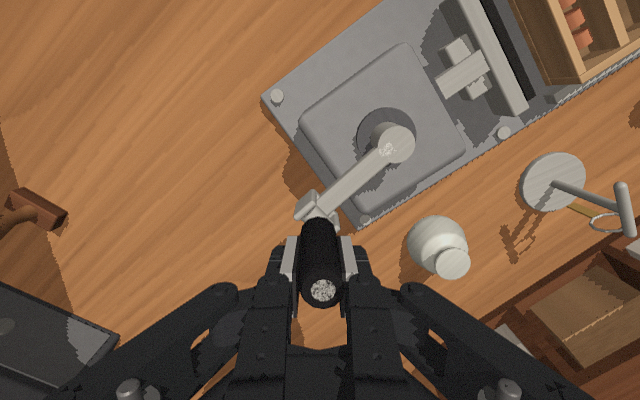

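```bash
python3 - <<'E'
import numpy as np
def g(a0,da,n=8):
    a=a0+da*np.arange(1,n+1)
    x=-70*np.cos(a)+70*np.cos(a0);y=-70*np.sin(a)+70*np.sin(a0)
    print(a0,', '.join("-1, %.1f, %.1f, 0, 0"%p for p in zip(x,y)))
for a in [.8,1.6,2.4,3.2]: g(a,.1)
g(4.0,.075)
E
```

```text
0.8 -1, 5.3, -4.6, 0, 0, -1, 10.9, -8.7, 0, 0, -1, 17.0, -12.2, 0, 0, -1, 23.4, -15.0, 0, 0, -1, 30.0, -17.2, 0, 0, -1, 36.9, -18.8, 0, 0, -1, 43.8, -19.6, 0, 0, -1, 50.8, -19.8, 0, 0
1.6 -1, 7.0, 0.6, 0, 0, -1, 13.9, 1.8, 0, 0, -1, 20.6, 3.7, 0, 0, -1, 27.1, 6.3, 0, 0, -1, 33.3, 9.5, 0, 0, -1, 39.2, 13.4, 0, 0, -1, 44.6, 17.8, 0, 0, -1, 49.6, 22.7, 0, 0
2.4 -1, 4.5, 5.4, 0, 0, -1, 8.4, 11.2, 0, 0, -1, 11.7, 17.4, 0, 0, -1, 14.3, 23.8, 0, 0, -1, 16.3, 30.5, 0, 0, -1, 17.7, 37.4, 0, 0, -1, 18.3, 44.4, 0, 0, -1, 18.3, 51.4, 0, 0
3.2 -1, -0.8, 7.0, 0, 0, -1, -2.2, 13.8, 0, 0, -1, -4.3, 20.5, 0, 0, -1, -7.1, 26.9, 0, 0, -1, -10.5, 33.0, 0, 0, -1, -14.5, 38.7, 0, 0, -1, -19.1, 44.1, 0, 0, -1, -24.1, 48.9, 0, 0
4.0 -1, -4.1, 3.3, 0, 0, -1, -8.4, 6.2, 0, 0, -1, -13.0, 8.9, 0, 0, -1, -17.7, 11.2, 0, 0, -1, -22.6, 13.1, 0, 0, -1, -27.6, 14.6, 0, 0, -1, -32.7, 15.8, 0, 0, -1, -37.9, 16.6, 0, 0
```

Emit:
arm_command(plan=[-1,5.3,-4.6,0,0,-1,10.9,-8.7,0,0,-1,17,-12.2,0,0,-1,23.4,-15,0,0,-1,30,-17.2,0,0,-1,36.9,-18.8,0,0,-1,43.8,-19.6,0,0,-1,50.8,-19.8,0,0])

```text
clock: 8.7
eef_pos: [0.5254, -0.1367, 0.1619]
eef_rot: [0.361, 0.933, 0.0, 0.001]
force: [10.5, -1.3, -12.2]
grip_width: 0.217
```

```bash
python3 -c "
from h import *
st()"
```

```text
clk 8.70 r 69.5 mm head -2.334 alpha 1.592 z 0.1619 Ftan -8.5 Frad -6.3 Fz -12.2 gw 0.217
```

Emit:
arm_command(plan=[-1,7,0.6,0,0,-1,13.9,1.8,0,0,-1,20.6,3.7,0,0,-1,27.1,6.3,0,0,-1,33.3,9.5,0,0,-1,39.2,13.4,0,0,-1,44.6,17.8,0,0,-1,49.6,22.7,0,0])

```text
clock: 9.37
eef_pos: [0.5056, -0.0876, 0.162]
eef_rot: [0.361, 0.933, -0.0, 0.003]
force: [18.9, -7.6, -21.9]
grip_width: 0.216
```

```bash
python3 -c "
from h import *
st();cv2.imwrite('pics/w8.png',bot.snapshot('wrist'))"
```

```text
clk 9.37 r 67.9 mm head -3.126 alpha 2.384 z 0.1620 Ftan -7.9 Frad -18.8 Fz -21.9 gw 0.216
```

View pics/w8.png

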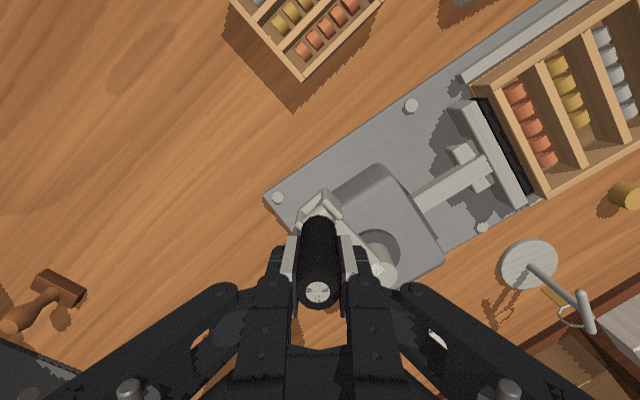

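Emit:
arm_command(plan=[-1,3.6,6.2,1,0,-1,6.5,12.9,2,0,-1,9.8,19.1,2,0,-1,12.4,25.5,2,0,-1,14.4,32.2,2,0,-1,15.8,39.1,2,0,-1,16.4,46.1,2,0,-1,16.4,53.1,2,0])

```text
clock: 10.08
eef_pos: [0.5273, -0.0386, 0.1615]
eef_rot: [0.362, 0.932, -0.001, 0.0]
force: [-3.8, -9.3, 8.6]
grip_width: 0.215
```

```bash
sed -i 's/^C=.*/C=np.array([.576,-.0865])/' h.py; python3 -c "
from h import *
st()"
```

```text
clk 10.08 r 68.3 mm head 2.365 alpha 3.176 z 0.1615 Ftan -9.3 Frad -3.8 Fz 8.6 gw 0.215
```

Good: radial load is down to 4 N and tangential stays about 9 N. Next, α from 3.2 to 4.0.

Emit:
arm_command(plan=[-1,-0.8,7,-0.5,0,-1,-2.2,13.8,-0.5,0,-1,-4.3,20.5,-0.5,0,-1,-7.1,26.9,-0.5,0,-1,-10.5,33,-0.5,0,-1,-14.5,38.7,-0.5,0,-1,-19.1,44.1,-0.5,0,-1,-24.1,48.9,-0.5,0])

```text
clock: 10.75
eef_pos: [0.5771, -0.0183, 0.1616]
eef_rot: [0.362, 0.932, -0.001, -0.001]
force: [-8.9, -5.7, 8.9]
grip_width: 0.217
```

```bash
python3 -c "
from h import *
st();cv2.imwrite('pics/t9.png',bot.snapshot('top'));crop(cv2.imread('pics/t9.png'),155,120,355,240,4,'t9c.png')
cv2.imwrite('pics/w9.png',bot.snapshot('wrist'))"
```

```text
clk 10.75 r 68.2 mm head 1.555 alpha 3.987 z 0.1616 Ftan -8.9 Frad -5.9 Fz 8.9 gw 0.217
```

View pics/t9c.png

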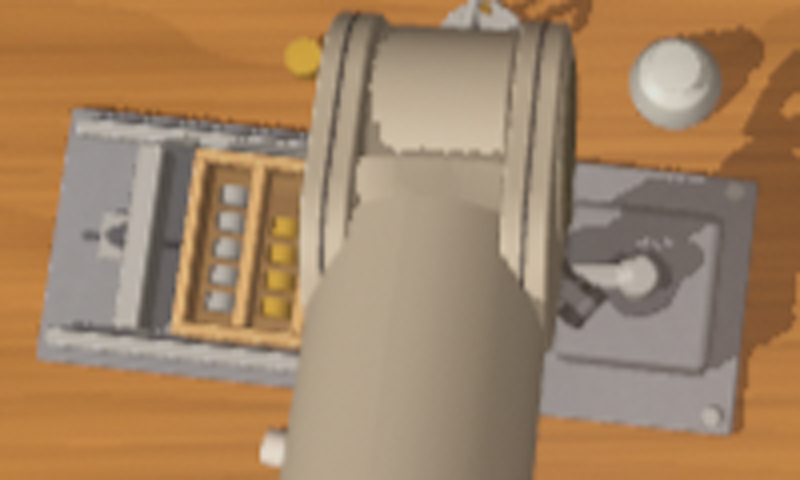

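View pics/w9.png

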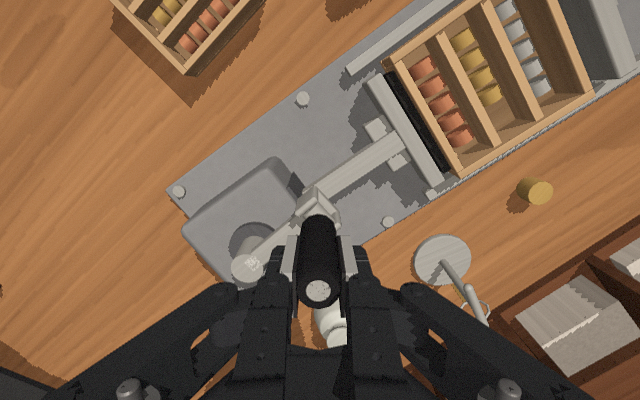

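Emit:
arm_command(plan=[-1,-4.8,2.6,0,0,-1,-9.1,5.5,0,0,-1,-13.7,8.2,0,0,-1,-18.4,10.5,0,0,-1,-23.3,12.4,0,0,-1,-28.3,13.9,0,0,-1,-33.4,15.1,0,0,-1,-38.6,15.9,0,0])

```text
clock: 11.52
eef_pos: [0.6162, -0.0307, 0.1615]
eef_rot: [0.361, 0.933, -0.0, -0.002]
force: [-10.2, 0.6, 10.6]
grip_width: 0.215
```

```bash
sed -i 's/^C=.*/C=np.array([.576,-.0875])/' h.py; python3 -c "
from h import *
st()
def g(a0,da,n=8):
    a=a0+da*np.arange(1,n+1)
    x=-70*np.cos(a)+70*np.cos(a0);y=-70*np.sin(a)+70*np.sin(a0)
    print(a0,', '.join('-1, %.1f, %.1f, 0, 0'%p for p in zip(x,y)))
g(4.6,.0375)
for i in range(12): g(4.9+.06*i,.02,3)
"
```

```text
clk 11.52 r 69.6 mm head 0.956 alpha 4.585 z 0.1615 Ftan -8.7 Frad -5.4 Fz 10.6 gw 0.215
4.6 -1, -2.6, 0.2, 0, 0, -1, -5.2, 0.4, 0, 0, -1, -7.9, 0.4, 0, 0, -1, -10.5, 0.4, 0, 0, -1, -13.1, 0.2, 0, 0, -1, -15.7, -0.0, 0, 0, -1, -18.3, -0.3, 0, 0, -1, -20.9, -0.8, 0, 0
4.9 -1, -1.4, -0.3, 0, 0, -1, -2.7, -0.6, 0, 0, -1, -4.1, -0.9, 0, 0
4.96 -1, -1.4, -0.4, 0, 0, -1, -2.7, -0.7, 0, 0, -1, -4.0, -1.2, 0, 0
5.0200000000000005 -1, -1.3, -0.4, 0, 0, -1, -2.7, -0.9, 0, 0, -1, -4.0, -1.4, 0, 0
5.08 -1, -1.3, -0.5, 0, 0, -1, -2.6, -1.1, 0, 0, -1, -3.9, -1.6, 0, 0
5.140000000000001 -1, -1.3, -0.6, 0, 0, -1, -2.5, -1.2, 0, 0, -1, -3.8, -1.9, 0, 0
5.2 -1, -1.2, -0.7, 0, 0, -1, -2.4, -1.4, 0, 0, -1, -3.6, -2.1, 0, 0
5.260000000000001 -1, -1.2, -0.7, 0, 0, -1, -2.4, -1.5, 0, 0, -1, -3.5, -2.3, 0, 0
5.32 -1, -1.1, -0.8, 0, 0, -1, -2.3, -1.6, 0, 0, -1, -3.4, -2.5, 0, 0
5.380000000000001 -1, -1.1, -0.9, 0, 0, -1, -2.2, -1.8, 0, 0, -1, -3.2, -2.7, 0, 0
5.44 -1, -1.0, -0.9, 0, 0, -1, -2.1, -1.9, 0, 0, -1, -3.1, -2.9, 0, 0
5.5 -1, -1.0, -1.0, 0, 0, -1, -1.9, -2.0, 0, 0, -1, -2.9, -3.1, 0, 0
5.5600000000000005 -1, -0.9, -1.1, 0, 0, -1, -1.8, -2.1, 0, 0, -1, -2.7, -3.2, 0, 0
```

Running load is steady at about 8.7–9 N. I'll wind a bit further, slowly.

Emit:
arm_command(plan=[-1,-2.6,0.2,0,0,-1,-5.2,0.4,0,0,-1,-7.9,0.4,0,0,-1,-10.5,0.4,0,0,-1,-13.1,0.2,0,0,-1,-15.7,0,0,0,-1,-18.3,-0.3,0,0,-1,-20.9,-0.8,0,0])

```text
clock: 12.18
eef_pos: [0.6311, -0.0443, 0.1616]
eef_rot: [0.36, 0.933, 0.0, -0.002]
force: [-8.3, 3.5, 8.8]
grip_width: 0.22
```

```bash
python3 -c "
from h import *
st();crop(bot.snapshot('top'),165,130,265,230,7,'t10c.png')
cv2.imwrite('pics/w10.png',bot.snapshot('wrist'))"
```

```text
clk 12.18 r 70.0 mm head 0.665 alpha 4.877 z 0.1616 Ftan -7.9 Frad -4.4 Fz 8.8 gw 0.220
```

View pics/t10c.png

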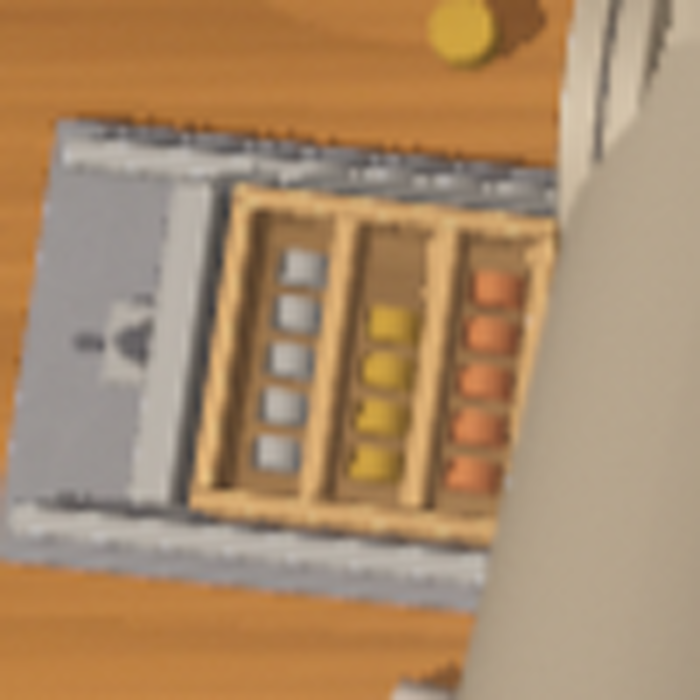

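View pics/w10.png

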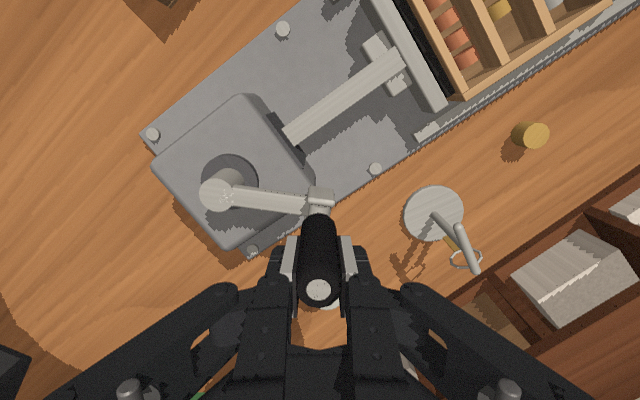

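Emit:
arm_command(plan=[-1,-2,-0.4,0,0,-1,-4.1,-0.9,0,0,-1,-6.1,-1.5,0,0,-1,-8.1,-2.1,0,0,-1,-10.1,-2.8,0,0,-1,-12.1,-3.5,0,0,-1,-14,-4.3,0,0,-1,-16,-5.1,0,0])

```text
clock: 12.95
eef_pos: [0.6399, -0.0579, 0.1616]
eef_rot: [0.36, 0.933, 0.001, -0.001]
force: [-7.4, 5.5, 7.5]
grip_width: 0.217
```

```bash
python3 -c "
from h import *
st()"
```

```text
clk 12.95 r 70.4 mm head 0.434 alpha 5.107 z 0.1616 Ftan -8.1 Frad -4.4 Fz 7.5 gw 0.217
```

Emit:
arm_command(plan=[-1,-0.9,-0.5,0,0,-1,-1.9,-1,0,0,-1,-2.8,-1.5,0,0,-1,-3.8,-2,0,0,-1,-4.7,-2.5,0,0,-1,-5.6,-3,0,0,-1,-6.5,-3.5,0,0,-1,-7.4,-4,0,0])

```text
clock: 13.62
eef_pos: [0.6429, -0.0654, 0.1616]
eef_rot: [0.36, 0.933, 0.001, -0.001]
force: [-5.9, 7.1, 7.1]
grip_width: 0.217
```

```bash
python3 -c "
from h import *
st()
crop(bot.snapshot('top'),165,130,265,230,7,'t11c.png')"
```

```text
clk 13.62 r 70.5 mm head 0.319 alpha 5.222 z 0.1616 Ftan -8.6 Frad -3.4 Fz 7.1 gw 0.217
```

View pics/t11c.png

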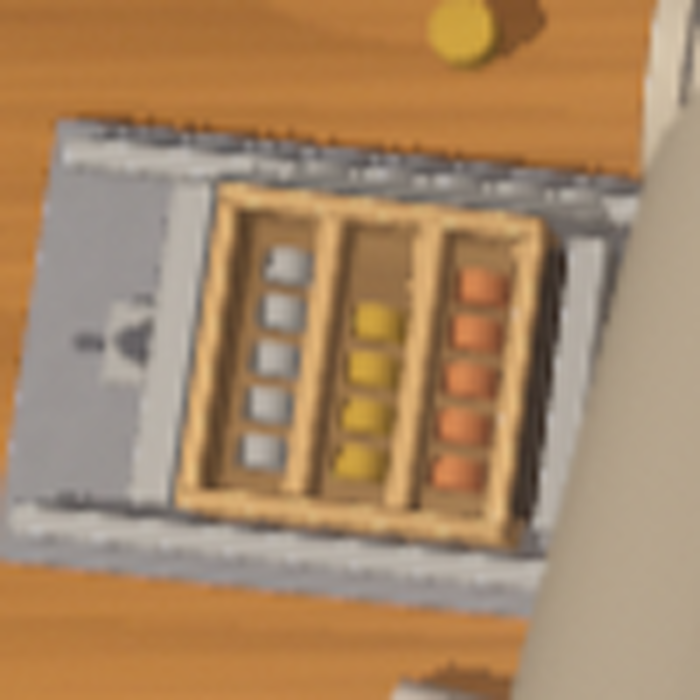

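The tray edge at (218,190) is almost at the stop edge at (212,190), and the baseline is about 8.3 N. From here I take small steps.

Emit:
arm_command(plan=[-1,-0.4,-0.3,0,0,-1,-0.9,-0.6,0,0,-1,-1.3,-0.9,0,0,-1,-1.8,-1.2,0,0,-1,-2.2,-1.5,0,0,-1,-2.6,-1.8,0,0,-1,-3.1,-2,0,0,-1,-3.5,-2.3,0,0])

```text
clock: 14.33
eef_pos: [0.6442, -0.0691, 0.1616]
eef_rot: [0.36, 0.933, 0.001, -0.001]
force: [-4.5, 6.7, 6.4]
grip_width: 0.214
```

```bash
python3 -c "
from h import *
st()"
```

```text
clk 14.33 r 70.6 mm head 0.263 alpha 5.278 z 0.1616 Ftan -7.7 Frad -2.6 Fz 6.4 gw 0.214
```

Emit:
arm_command(plan=[-1,-0.4,-0.3,0,0,-1,-0.9,-0.6,0,0,-1,-1.3,-0.9,0,0,-1,-1.7,-1.2,0,0,-1,-2.1,-1.5,0,0,-1,-2.6,-1.9,0,0,-1,-3,-2.2,0,0,-1,-3.4,-2.5,0,0])

```text
clock: 15.0
eef_pos: [0.6452, -0.0732, 0.1616]
eef_rot: [0.36, 0.933, 0.002, -0.001]
force: [-3.3, 7.1, 6.4]
grip_width: 0.219
```

```bash
python3 -c "
from h import *
st()"
```

```text
clk 15.00 r 70.6 mm head 0.204 alpha 5.337 z 0.1616 Ftan -7.6 Frad -1.8 Fz 6.4 gw 0.219
```

Still running free at 7.6 N. Next step is 5.38 to 5.44.

Emit:
arm_command(plan=[-1,-0.4,-0.3,0,0,-1,-0.8,-0.7,0,0,-1,-1.2,-1,0,0,-1,-1.6,-1.3,0,0,-1,-2,-1.7,0,0,-1,-2.4,-2,0,0,-1,-2.8,-2.4,0,0,-1,-3.2,-2.7,0,0])

```text
clock: 15.67
eef_pos: [0.6459, -0.0771, 0.1616]
eef_rot: [0.359, 0.933, 0.002, -0.001]
force: [-3.9, 8.4, 5.2]
grip_width: 0.217
```

```bash
python3 -c "
from h import *
st()"
```

```text
clk 15.67 r 70.7 mm head 0.148 alpha 5.393 z 0.1616 Ftan -8.8 Frad -2.6 Fz 5.2 gw 0.217
```

Emit:
arm_command(plan=[-1,-0.3,-0.2,0,0,-1,-0.5,-0.5,0,0,-1,-0.8,-0.7,0,0,-1,-1,-1,0,0,-1,-1.3,-1.2,0,0,-1,-1.6,-1.4,0,0,-1,-1.8,-1.7,0,0,-1,-2.1,-1.9,0,0])

```text
clock: 16.33
eef_pos: [0.6462, -0.079, 0.1616]
eef_rot: [0.359, 0.933, 0.002, -0.001]
force: [-5.4, 9.9, 6.1]
grip_width: 0.215
```

```bash
python3 -c "
from h import *
st()"
```

```text
clk 16.33 r 70.7 mm head 0.120 alpha 5.421 z 0.1616 Ftan -10.5 Frad -4.1 Fz 6.1 gw 0.215
```

Emit:
arm_command(plan=[-1,-0.3,-0.3,0,0,-1,-0.5,-0.5,0,0,-1,-0.8,-0.8,0,0,-1,-1,-1,0,0,-1,-1.3,-1.3,0,0,-1,-1.5,-1.5,0,0,-1,-1.7,-1.8,0,0,-1,-2,-2,0,0])

```text
clock: 17.0
eef_pos: [0.6465, -0.0809, 0.1616]
eef_rot: [0.359, 0.933, 0.003, -0.001]
force: [-3.8, 11.7, 6.5]
grip_width: 0.219
```

```bash
python3 -c "
from h import *
st()"
```

```text
clk 17.00 r 70.8 mm head 0.093 alpha 5.448 z 0.1616 Ftan -12.0 Frad -2.7 Fz 6.5 gw 0.219
```

Emit:
arm_command(plan=[-1,-0.3,-0.3,0,0,-1,-0.5,-0.5,0,0,-1,-0.7,-0.8,0,0,-1,-1,-1.1,0,0,-1,-1.2,-1.3,0,0,-1,-1.5,-1.6,0,0,-1,-1.7,-1.8,0,0,-1,-1.9,-2.1,0,0])

```text
clock: 17.67
eef_pos: [0.6467, -0.0829, 0.1616]
eef_rot: [0.359, 0.934, 0.003, -0.001]
force: [-2.5, 14.4, 6.5]
grip_width: 0.218
```

```bash
python3 -c "
from h import *
st()"
```

```text
clk 17.67 r 70.8 mm head 0.064 alpha 5.477 z 0.1616 Ftan -14.6 Frad -1.6 Fz 6.5 gw 0.218
```

Emit:
arm_command(plan=[-1,0,0,0,0,-1,0,0,0,0,-1,0,0,0,0,-1,0,0,0,0,-1,0,0,0,0,-1,0,0,0,0,-1,0,0,0,0,-1,0,0,0,0])

```text
clock: 18.33
eef_pos: [0.6467, -0.0829, 0.1616]
eef_rot: [0.358, 0.934, 0.003, -0.001]
force: [-3.0, 14.3, 6.7]
grip_width: 0.219
```

```bash
python3 -c "
from h import *
st()"
```

```text
clk 18.33 r 70.8 mm head 0.064 alpha 5.477 z 0.1616 Ftan -14.5 Frad -2.0 Fz 6.7 gw 0.219
```

Emit:
arm_command(plan=[-1,0.8,0.9,-0.5,0,-1,1.6,1.8,-1,0,0,1.6,1.8,-1,0,0,1.6,1.8,-1,0,0,1.6,1.8,-1,0,0,1.6,1.8,-15,0,0,1.6,1.8,-35,0,0,1.6,1.8,-58,0])

```text
clock: 19.0
eef_pos: [0.6455, -0.0867, 0.2189]
eef_rot: [0.361, 0.933, -0.001, -0.001]
force: [0.1, 0.2, 0.4]
grip_width: 0.502
```

```bash
python3 -c "
from h import *
o=st();print(o['eef_pos'],o['qpos'].round(2) if hasattr(o['qpos'],'round') else o['qpos'])
cv2.imwrite('pics/w12.png',bot.snapshot('wrist'));crop(bot.snapshot('side'),270,120,390,220,6,'s12.png')"
```

```text
clk 19.00 r 69.5 mm head 0.011 alpha 5.530 z 0.2189 Ftan -0.2 Frad 0.1 Fz 0.4 gw 0.502
[ 0.64552861 -0.08673289  0.21894108] [-0.3   0.42  0.5   1.42 -0.2   1.35  1.04]
```

View pics/w12.png

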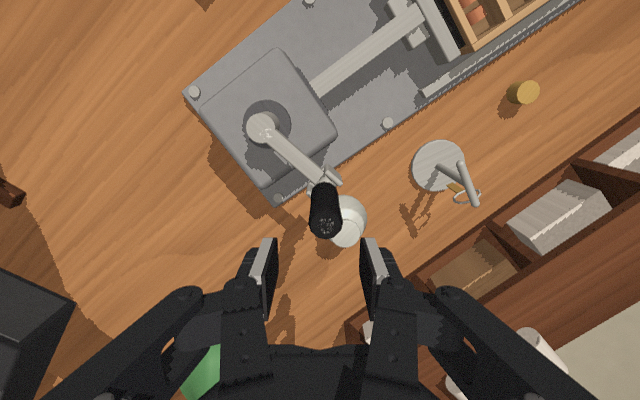

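View pics/s12.png

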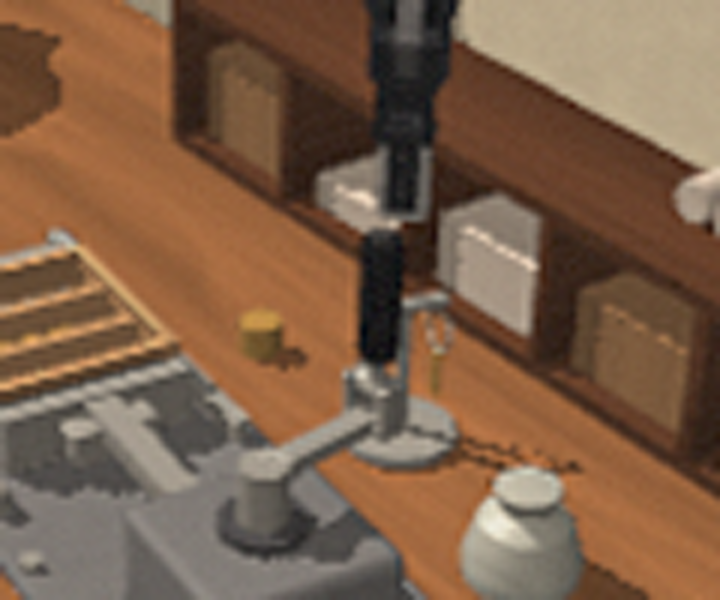

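```bash
python3 -c "
from h import *
im=cv2.imread('pics/w12.png');crop(im,230,90,370,250,5,'w12c.png')
ax=atz('wrist',(262.5,127.5),.113)[:2];e=atz('wrist',(324.5,224),.2)[:2];h=atz('wrist',(326,179),.124)[:2]
print(ax,e,h,e-ax,np.arctan2(*(e-ax)[::-1]),np.arctan2(*(h-ax)[::-1]),np.linalg.norm(e-ax),np.linalg.norm(h-ax))"
```

```text
[ 0.57837268 -0.08571535] [ 0.64660586 -0.08104013] [ 0.64385753 -0.07460205] [0.06823317 0.00467522] 0.06841131198415028 0.1681063226417519 0.06839315549744059 0.06642115474686563
```

View pics/w12c.png

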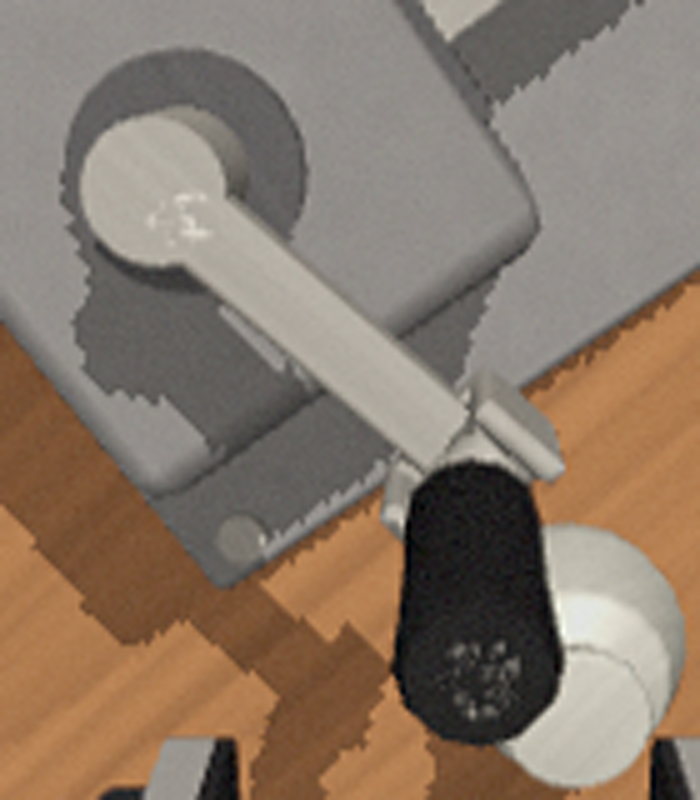

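Emit:
arm_command(plan=[-0.5,-6,7,-3,-0.11,-1,-12,14,-3,-0.22,-1,-18,21,-3,-0.33,-1,-24,30,-3,-0.44,-1,-28,37,-3,-0.55,-1,-28,37,-3,-0.66,-1,-28,37,-3,-0.76,-1,-28,37,-3,-0.82])

```text
clock: 19.77
eef_pos: [0.6917, -0.0782, 0.2215]
eef_rot: [-0.044, 0.999, -0.0, -0.0]
force: [0.2, -0.2, 0.4]
grip_width: -0.003
```

```bash
python3 -c "
from h import *
o=st();print(o['eef_pos'],o['eef_rot']);Rt=heads();print(Rt.round(3));cv2.imwrite('pics/w13.png',bot.snapshot('wrist'));print(shift([.6914,-.078,.182]))"
```

```text
clk 19.77 r 116.1 mm head 0.080 alpha 5.461 z 0.2215 Ftan 0.2 Frad 0.1 Fz 0.4 gw -0.003
[ 0.69174616 -0.07818305  0.22148299] [-4.35193703e-02  9.99052519e-01 -1.67672143e-04 -3.18668247e-04]
[[-0.996 -0.087 -0.001]
 [-0.087  0.996 -0.   ]
 [ 0.001 -0.    -1.   ]]
[ 0.22011701  0.29977381 39.56062546]
```

View pics/w13.png

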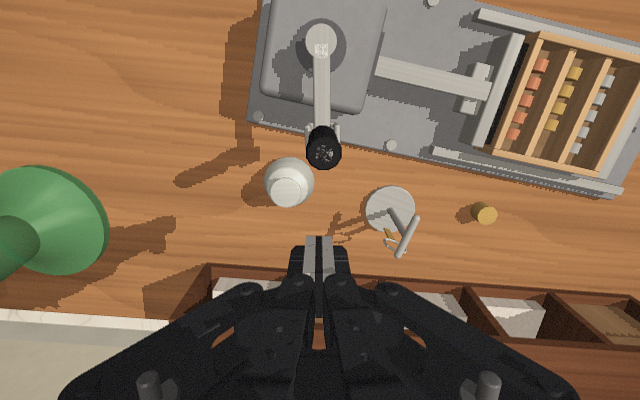

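Emit:
arm_command(plan=[-1,0,1,13,0,-1,0,1,26,0,-1,0,1,39,0,-1,10,1,39,0,-1,20,1,39,0,-1,28,1,39,0,-1,35.5,1,39,0,-1,42,1,39.5,0])

```text
clock: 20.48
eef_pos: [0.6493, -0.0799, 0.1822]
eef_rot: [-0.041, 0.999, 0.0, 0.0]
force: [1.7, -0.2, -0.4]
grip_width: 0.002
```

```bash
python3 -c "
from h import *
o=st();print(o['eef_pos'],o['force'])"
```

```text
clk 20.48 r 73.7 mm head 0.103 alpha 5.438 z 0.1822 Ftan 0.4 Frad 1.7 Fz -0.4 gw 0.002
[ 0.64928568 -0.079945    0.18223208] [ 1.73026227 -0.19115851 -0.4056435 ]
```

Contact gives 1.7 N radially, which is the handle folding, so I continue the arc. Offsets are relative to (42, 1, 39.5).

Emit:
arm_command(plan=[-1,6,0,0.5,0,-1,12.5,0,2,0,-1,18.7,0,4,0,-1,25,0,7,0,-1,30.7,0,10,0,-1,36.5,0,14,0,-1,41.7,0,18,0,-1,46.5,0,22.5,0])

```text
clock: 21.15
eef_pos: [0.603, -0.0838, 0.1598]
eef_rot: [-0.041, 0.999, 0.0, 0.0]
force: [1.1, -1.3, 1.3]
grip_width: -0.001
```

```bash
python3 -c "
from h import *
o=st();print(o['eef_pos'],o['force']);crop(bot.snapshot('side'),270,120,390,220,6,'s14.png')"
```

```text
clk 21.15 r 27.2 mm head 0.137 alpha 5.405 z 0.1598 Ftan 1.4 Frad 0.9 Fz 1.3 gw -0.001
[ 0.60296506 -0.08379515  0.15982839] [ 1.11090093 -1.29470014  1.25489704]
```

View pics/s14.png

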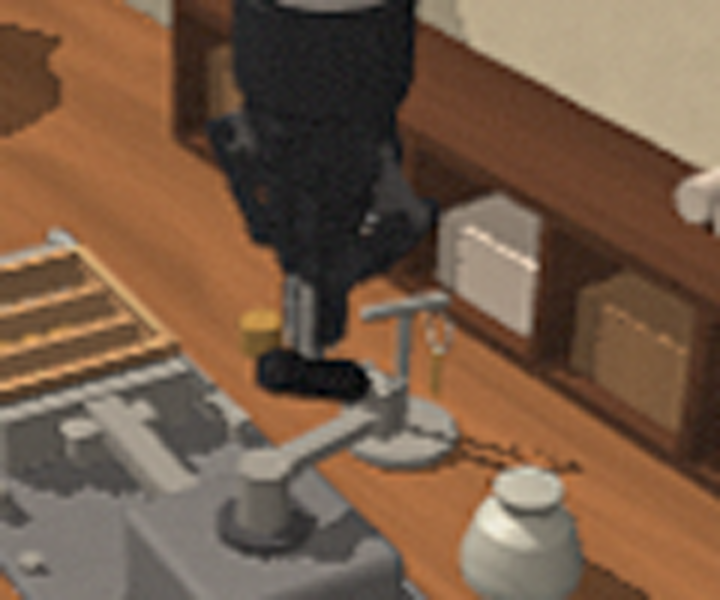

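Emit:
arm_command(plan=[-1,4.6,0,5,0,-1,8.5,0,10.4,0,-1,12,0,16,0,-1,14.5,0,20,0,-1,16,0,24,0,-1,17,0,26.5,0,-1,17,0,28,0,-1,17,0,29,0])

```text
clock: 21.87
eef_pos: [0.5862, -0.0853, 0.1314]
eef_rot: [-0.041, 0.999, 0.0, -0.0]
force: [-6.5, 0.8, 10.9]
grip_width: -0.001
```

```bash
python3 -c "
from h import *
o=st();print(o['eef_pos'],o['force']);crop(bot.snapshot('side'),270,120,390,220,6,'s15.png')"
```

```text
clk 21.87 r 10.4 mm head 0.213 alpha 5.328 z 0.1314 Ftan -2.1 Frad -6.1 Fz 10.9 gw -0.001
[ 0.58618474 -0.08529286  0.13139278] [-6.45625243  0.77501216 10.86064185]
```

View pics/s15.png

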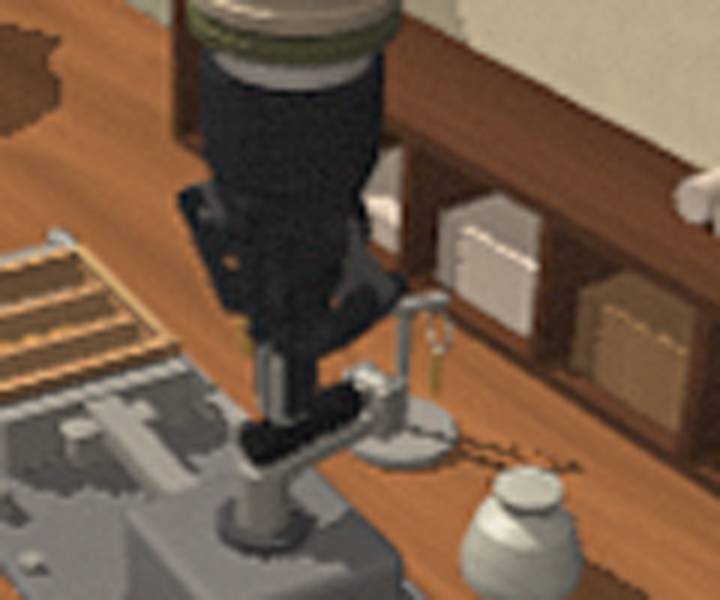

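It lies flat, with 11 N of firm contact at tip height 0.131. I retract upward.

Emit:
arm_command(plan=[-1,0,0,-10,0,-1,0,0,-30,0,-1,0,0,-60,0,-1,0,0,-90,0,-1,0,0,-120,0,-1,0,0,-120,0,-1,0,0,-120,0,-1,0,0,-120,0])

```text
clock: 22.58
eef_pos: [0.5864, -0.0851, 0.2509]
eef_rot: [-0.041, 0.999, 0.0, -0.0]
force: [0.1, -0.6, 0.1]
grip_width: 0.0
```

```bash
python3 -c "
from h import *
o=st();cv2.imwrite('pics/w16.png',bot.snapshot('wrist'));im=bot.snapshot('side');crop(im,230,130,390,250,5,'s16.png');crop(bot.snapshot('top'),155,120,355,240,4,'t16.png')"
```

```text
clk 22.58 r 10.7 mm head 0.226 alpha 5.315 z 0.2509 Ftan 0.6 Frad -0.1 Fz 0.1 gw 0.000
```

View pics/w16.png

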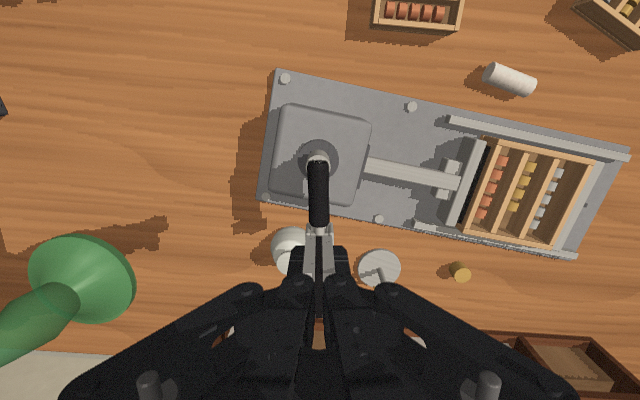

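View pics/s16.png

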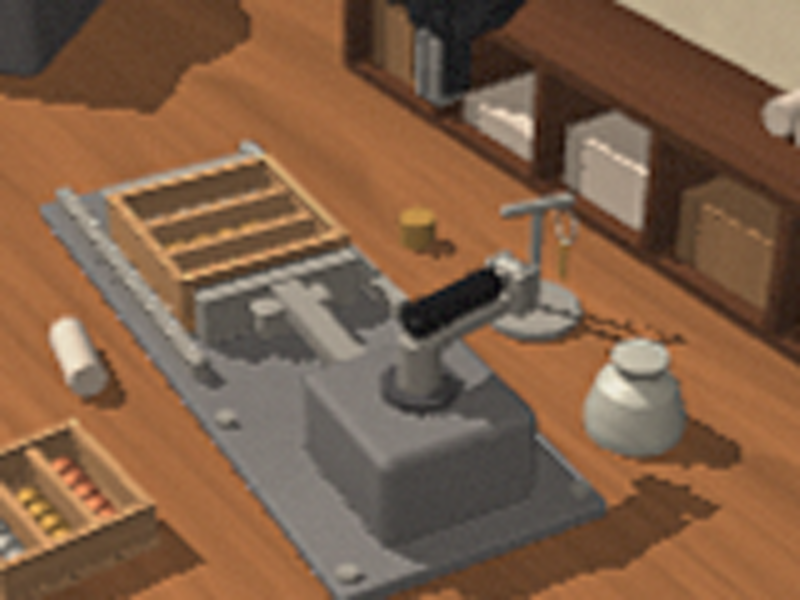

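View pics/t16.png

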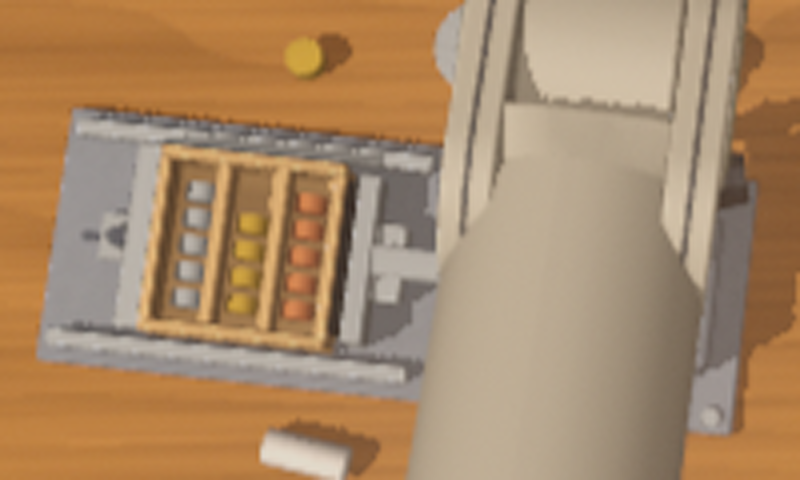

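```bash
python3 -c "
from h import *
im=cv2.imread('pics/w16.png');crop(im,270,130,370,250,6,'w16c.png')
h=.07;d=np.array([np.cos(h),np.sin(h)]);A=np.array([.5755,-.0865])
for th in (0,.15,.3):
  for L in (16,78):
    q=A+d*(.07-L/1000*np.cos(th)+.01*np.sin(th)*0);P=(*q,.122+L/1000*np.sin(th))
    print(th,L,(proj('side',P)-[230,130])*5,(proj('wrist',P)-[270,130])*6)
"
```

```text
0 16 [493.67052116 282.81160886] [281.44810983 575.28484471]
0 78 [408.28669914 323.11837333] [286.0175042  202.81947616]
0.15 16 [494.07017265 279.07522237] [281.36975019 582.43162548]
0.15 78 [409.76970148 304.46772753] [285.78203029 226.1018289 ]
0.3 16 [494.94195713 275.18835426] [281.26691598 591.56697846]
0.3 78 [413.75500038 284.85184905] [285.38424905 262.84045076]
```

View pics/w16c.png

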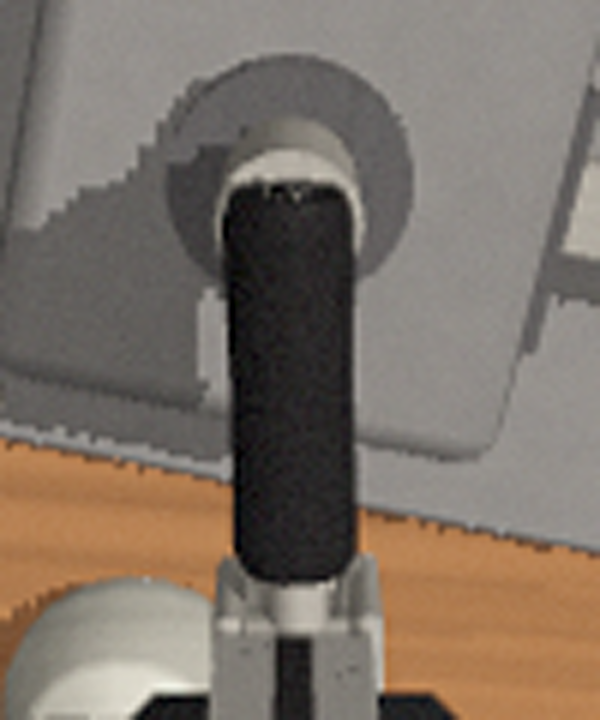

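```bash
python3 -c "
from h import *
st();print(bot.job_done())"
```

```text
clk 22.73 r 10.3 mm head 0.237 alpha 5.304 z 0.2500 Ftan -0.1 Frad -0.3 Fz 0.0 gw 0.002
the job is handed in; nothing more can be done
None
```

The tray is clamped against the end stop with the handle folded flat, and I handed the job in at about 22.7 s. The hand-in reported no verdict.

- **Raising the handle:** I gripped it and swung it up. The first grip stalled at about 1.1 rad, so I regripped nearer the free end and brought it to its stop, about 1.5 rad by the wrist picture.
- **Winding:** I wound about 5.48 rad clockwise. The load ran free at about 7.7 N, the tray met the stop near 5.38 rad of winding, and I stopped at 14.5 N. That is about 7 N above free running, which puts roughly 35 N on the tray. This is inferred from the handle load and the turn past contact, because the pad force was not measured directly.
- **Folding:** I released the handle, pushed it over with shut fingers and pressed it flat with 11 N, then lifted clear.
- **Last checks:**
  - The handle's end is where a flat handle's should be in both pictures, within about 0.05 rad.
  - The tray shows no gap to the stop or the jaw.
  - The bystanders in the pictures look where they were. I did not re-measure their positions, and the stamp was not in the last views.
  - The tool force is about 0 N, so the robot touches nothing.
- **Disagreement:** readings of the crank's heading differ by 0.02 to 0.03 rad. That is within pixel error, and would put the tray force at about 27 N at the lowest, still inside the 15 to 60 N window.

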